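Slide a loaded board carrier across the gap onto the preheater and latch it in

ROBOT

A 6-joint arm with a two-finger parallel gripper is mounted at the origin on a cart in front of the work surface, level with it; the furniture and walls round the work are solid. World frame = base frame: x ahead of the robot, y to its left, z up, the work surface at z = 0. Lengths are in m, angles in degrees, forces in N, time in s.
With the tool pointing down it reaches from about 0.325 to 0.85 m from the base axis. Payload 15.5 kg.
Tool frame: the origin (TCP) lies at the very end of the fingers, on their centre line; the grasp point (between the pads) lies arm.grip_depth behind it (arm.grip_depth is the distance from the TCP to the grasp point, in m); z points along the fingers, y is the line along which they close (so a half turn about z gives the same grasp; the last joint's range is limited). The gripper opens to 91 mm and grips with 3 to 60 N. Pads are 32 mm wide; open, the fingers measure 118 mm over their backs; the gripper's body (76 mm by 178 mm) begins 60 mm behind the grasp point.
Start: joints at [-5.472, 28.281, 77.091, -0, 74.628, -5.472], TCP at [0.625, 0, 0.214] pointing down, gripper open.
Joint ranges: [-166.48, 166.48], [-47.26, 123.95], [12.59, 153.08], [-70.14, 250.14], [6.76, 159.57], [-176.63, 176.63]. Speed limits (degrees/s): [108.29, 108.29, 147.25, 172.46, 172.46, 172.46].

INTERFACE

Orientations are given as a 3x3 rotation matrix whose columns are the frame's x, y, z axes.
In Python, from rig import arm gives the robot as it stands. Calls block until the motion is done:
- arm.move_to(position, orientation): joint-space move of the TCP to a pose.
- arm.move_l(position, orientation=None, feed=0.15): straight line of the TCP; orientation=None keeps the orientation; feed is the mean speed in m/s.
- arm.move_joints(angles): joint-space move.
- arm.grip(opening): finger opening in m; the grip force is fixed at half the most; returns when the fingers have stopped.
- arm.sleep(seconds).
- arm.solve_ik(position, orientation): joint angles nearest the present ones, or None.
- arm.snapshot(name): name is "scene" or "side" or "wrist"; returns the picture (384x512x3 uint8, red, green, blue); there is no depth.
- arm.get_calibration(name): a dict with "intrinsics" (3x3 intrinsics, pixels), "cam_to_world" (4x4, takes a point from camera to world coordinates). Camera axes: x right, y down, z forward; pixel columns grow to the right and rows downward; lengths in m; the calibration is good to about 2 mm. The wrist camera is an equidistant fisheye: a pixel r from the principal point sees the ray r / f radians off the axis. A picture is of the moment at which its call begins: read the wrist's pose just before it. get_calibration takes no time and is no camera call; for the wrist camera it gives the pose at the moment of the call.
A pose or a line that the arm cannot do raises arm.Unreachable and nothing moves.
- arm.sign_off(): hands the job in; it is judged then, once.
Readings, each from a call of its own:
- arm.current_t(): time.
- arm.current_joint_positions(): joint angles.
- arm.current_dq(): joint speeds.
- arm.current_tau(): joint torques, N m.
- arm.current_ee_pos(): TCP position.
- arm.current_tool_rot(): TCP orientation.
- arm.current_force(): force on the tool from outside, world axes, zero at the start.
- arm.current_torque(): the same for the moment, N m.
- arm.current_width(): finger opening in m.
- arm.current_grasp_force(): force on a finger pad.
Only numpy, scipy, OpenCV 4.12 (cv2) and the standard library are available. Lean on these libraries where they do the work, as an engineer would, in place of code of your own. Each camera call takes 0.05 s, during which the arm holds its last target. There are 200 camera calls.

TASK

Load the board preheater: slide the board carrier by its handle off the loading stand, across the open gap and in between the preheater's guides, then press it firmly but gently home against the back stop and swing the red-knobbed keeper fully shut behind its tail. The parts on the board are not soldered yet and sit at its nose, so keep the carrier level: hold its tail down, do not let the nose sag into the gap, do not lift the carrier and do not ram it. Leave the solder spool, the flux jar and the white bottle where they stand.

Things in the scene. Friction and masses are not known exactly. Their poses are not given: they have to be found in the camera images.
- preheater: Fixed grey bench preheater, switched off; housing 150 (x) x 176 (y) x 56 mm. Origin: centre of its underside on the desk, z up; 'preheater' sizes below are in this frame. The carrier enters at its +y end and travels to -y, on two dark slippery ledges, upper faces at z = 64 mm, x = +-36 to +-52 mm, level from y = -75 to +75 mm, then ramps falling 4 mm to y = +94 mm.
- mouth (a point): Middle of the entry between the two guides, preheater (0, 70, 64) mm. Guides: aluminium strips along both ledges, tops at z = 76 mm, inner faces at x = +-51.75 mm (the carrier is 100 mm wide); beyond y = +70 mm they flare out to x = +-62 mm at y = +92 mm.
- ball (a point): Tip of a sprung steel ball in the +x guide, preheater (49.3, -25, 68) mm. It stands 2.4 mm into the channel, thrusts the carrier against the -x guide with 1.5 to 3 N, and takes a few newtons of push to pass, then drags lightly. This bump, felt when the nose still has 50 mm to go, is not the stop.
- back_stop: Fixed aluminium bar 96 x 8 x 30 mm across the preheater's -y end. Origin: middle of the lower edge of its face, preheater (0, -75, 54) mm; the face looks along +y. The carrier's nose must be pressed firmly against it (more than 8 N) but not rammed (less than 25 N). It is rigid: feel for it.
- stand: Fixed aluminium loading stand beyond the gap at the preheater's +y side: deck 124 (x) x 140 (y) mm with slippery dark glide strips, upper face 65.5 mm above the desk (1.5 mm higher than the ledges), fences 6 mm high along both sides, inner faces at x = +-57 mm. Origin: centre of its underside. It may stand 3 mm sideways and 0.02 rad out of line with the preheater.
- stand_edge (a point): Middle of the deck edge that faces the preheater: stand (0, -70, 65.5) mm. From here to the level part of the ledges the gap is 82 to 90 mm, of which the ramps cover the last 19 mm.
- carrier: Loose board carrier: aluminium frame 100 (x) x 130 (y) x 8 mm with a green circuit board; black heat sink and yellow transformer near the nose, 27 mm high. 0.72 to 0.98 kg, centre of mass about 40 mm behind the nose. Origin: centre of its underside. Its -y end is the nose and leads; at the +y end (tail) stands a flange 80 mm wide, 4 mm thick, 22 mm high. Home: origin at preheater (0, -10, 64) mm.
- carrier_nose (a point): Middle of the lower edge of the carrier's nose: carrier (0, -65, 0) mm. Home, it is at preheater y = -75 mm. Once some 40 mm stick out over the gap the nose drops unless the tail is held down at the handle, with 8 to 20 N just before the nose lands; an arm that gives under that load must bear down beforehand. More than 3 mm below the ledges is too low.
- carrier_bar (a point): Middle of the carrier's handle, a round level steel bar 10 mm thick, 56 mm long along the carrier's x, at carrier (0, 44, 50) mm on posts at x = +-34 mm. Pinch it from above with the fingers before and behind it (closing along the carrier's y); below it all stays under 28 mm above the carrier's underside.
- keeper (a joint): Keeper on the +x guide near the mouth: dark steel bar turning about an upright axis. 0 = shut, bar along preheater -x, about 2 mm behind the flange of a carrier that is home (one that stands out blocks it). At value q it points along (-cos q, sin q) in preheater x, y. Starts at 2.0 to 2.7 rad, clear of the way; range 0 to 2.9. Light friction (0.03 N m); stays where it is left.
- keeper_pivot (a point): The keeper's axis: preheater (56, 62, 86) mm. The bar is 10 mm wide, 7 mm thick, its top 85.5 mm above the desk, its end 56 mm from the axis.
- keeper_post (a point): Point on the axis of the keeper's round upright red post, 12 mm thick, 46 mm from the pivot; the post rises from 85.5 to 115.5 mm above the desk and this point is at 109.5 mm. Pinch it or push it from above, fingertips above 88 mm. Shut, it stands 28 mm behind the handle bar of a carrier that is home.
- spool: Bystander: blue and grey solder spool, 54 x 48 x 41 mm, loose on the desk on the robot's side of the preheater. Origin: centre of its underside. To its right a black microscope arm stands at world (0.50, -0.16 to -0.31) and a rack's rail runs at x = 0.46, y below -0.33, z = 0.295: draw back before swinging past.
- jar: Bystander: small jar with a yellow lid, 36 mm across, 39 mm high, loose on the desk on the robot's side near the gap. Origin: centre of its underside. Near it, between robot and work, stands a desk lamp: round head about world (0.32, -0.05), 0.16 m across, up to z = 0.30; pole at (0.345, 0.21), 0.36 m high: pass over them.
- bottle: Bystander: white bottle with a white cap, 45 mm across, 83 mm high, loose on the desk on the far side of the gap. Origin: centre of its underside.

How it is judged:
By the outcome, as a careful person would: the job done as asked, in the order asked, and still so for the second after the job is handed in, with the robot touching nothing.
It also fails if it takes over 72 s, if anything falls off the work surface, if the arm or the gripper's body presses on something with over 40 N, if the wrist force passes 120 N, or if a joint passes its speed limit or range.

## Working session

There is one attempt and no reset: what is moved stays moved. The work goes in short steps, each a Python script; the robot and the scene stay as the last script left them, time stands still between calls to the robot, and variables do not carry over. Pictures are saved under pics/ and viewed, at most 10 in all, crops included, and the job is handed in when it is done.

```bash
ls; mkdir -p pics; python3 - <<'E'
from rig import arm
import cv2,numpy as np
for n in("scene","side","wrist"):
    im=arm.snapshot(n); cv2.imwrite(f"pics/{n}0.png",im[:,:,::-1])
    c=arm.get_calibration(n); print(n,np.round(c["intrinsics"],1).tolist(),np.round(c["cam_to_world"],3).tolist())
print(arm.grip_depth,arm.current_t(),arm.current_tool_rot(),arm.current_force())
E
```

```text
pics
scene [[355.9, 0.0, 255.8], [0.0, 355.9, 191.9], [0.0, 0.0, 1.0]] [[-0.867, -0.371, 0.332, 0.284], [-0.498, 0.631, -0.595, 0.572], [0.011, -0.681, -0.732, 0.712], [0.0, 0.0, 0.0, 1.0]]
side [[430.1, 0.0, 252.8], [0.0, 430.1, 193.2], [0.0, 0.0, 1.0]] [[-0.998, -0.053, 0.047, 0.537], [-0.07, 0.699, -0.712, 0.684], [0.005, -0.713, -0.701, 0.688], [0.0, 0.0, 0.0, 1.0]]
wrist [[297.3, 0.0, 261.3], [0.0, 297.3, 188.6], [0.0, 0.0, 1.0]] [[1.0, 0.001, -0.001, 0.625], [0.0, -0.966, -0.26, 0.073], [-0.001, 0.26, -0.966, 0.385], [0.0, 0.0, 0.0, 1.0]]
0.0188 0.15 [[-2.01038167e-05  9.99999538e-01 -9.60742208e-04]
 [ 9.99999997e-01  2.01777568e-05  7.69518361e-05]
 [ 7.69711862e-05 -9.60740658e-04 -9.99999536e-01]] [0.27028306 0.10260694 0.04918914]
```

View pics/scene0.png

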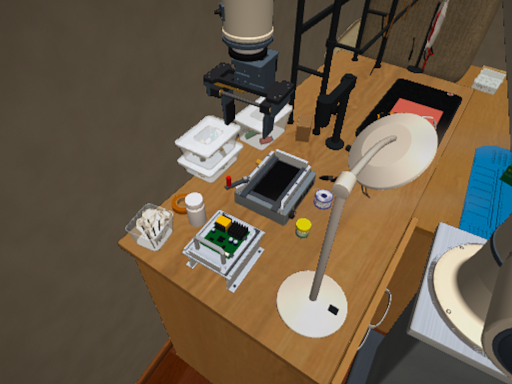

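View pics/wrist0.png

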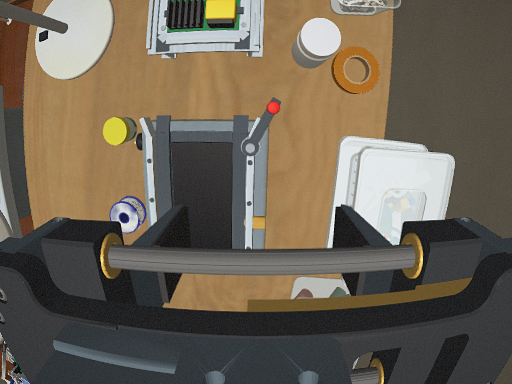

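Wrist view: preheater guides run along the image vertical (x≈150 and 250 px), with the keeper pivot at (250,148) and red post at (273,107). The stand and carrier sit at the top, around (205,20), and the scene view agrees. Next I'll look from above the gap.

```bash
cat > h.py <<'E'
from rig import arm
import cv2,numpy as np
def ray(px,c,fish):
    K=c["intrinsics"];T=c["cam_to_world"];u=(px[0]-K[0][2])/K[0][0];v=(px[1]-K[1][2])/K[1][1]
    if fish:
        r=np.hypot(u,v)+1e-9; d=np.array([u/r*np.sin(r),v/r*np.sin(r),np.cos(r)])
    else: d=np.array([u,v,1.])
    return np.array(T)[:3,3],np.array(T)[:3,:3]@d
def pt(px,z,c,fish=True):
    o,d=ray(px,c,fish); return o+d*(z-o[2])/d[2]
E
python3 - <<'E'
from h import *
c=arm.get_calibration("wrist")
for n,p,z in(("pivot",(250,148),.0895),("post",(273,107),.1155),("gl",(152,165),.076),("gr",(250,165),.076),("standL",(150,50),.0655),("standR",(262,50),.0655)): print(n,pt(p,z,c).round(4))
R=np.array([[0,1,0],[1,0,0],[0,0,-1.]]).T
R=np.array([[0,1,0],[1,0,0],[0,0,-1.]])
arm.move_to([0.555,0.10,0.30],R); arm.sleep(.2)
c=arm.get_calibration("wrist");im=arm.snapshot("wrist")
np.savez("w1.npz",K=c["intrinsics"],T=c["cam_to_world"]); cv2.imwrite("pics/w1.png",im[:,:,::-1])
cv2.imwrite("pics/w1b.png",cv2.resize(im[0:300,60:460,::-1],None,fx=2,fy=2,interpolation=cv2.INTER_CUBIC))
print(arm.current_t())
E
```

```text
pivot [0.6136 0.0356 0.0895]
post [0.6354 0.0763 0.1155]
gl [0.5039 0.0169 0.076 ]
gr [0.6129 0.0158 0.076 ]
standL [0.5012 0.1464 0.0655]
standR [0.6256 0.1391 0.0655]
1.05
```

View pics/w1b.png

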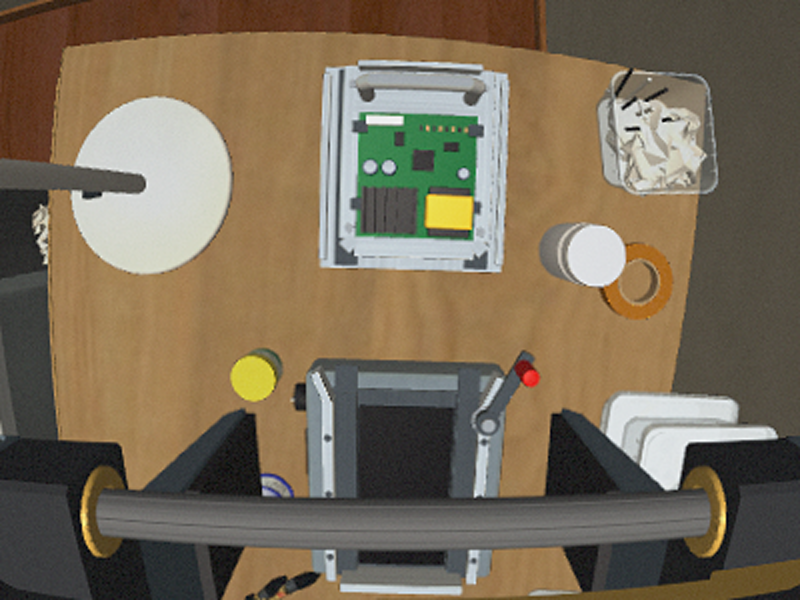

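View: stand with carrier at crop (320–508, 62–272), bar from (365,80) to (480,88), flange at y≈67. Preheater mouth at y≈365, pivot (487,424), post top (531,374), and guide screws at (328,437), (329,494), (480,497), (472,575).

```bash
python3 - <<'E'
from h import *
f=np.load("w1.npz");c=dict(intrinsics=f["K"],cam_to_world=f["T"])
for n,p,z in(("pivot",(487,424),.0895),("post",(531,374),.1155),("screwL1",(328,437),.076),("screwL2",(329,494),.076),("screwL3",(331,577),.076),("screwR2",(480,497),.076),("screwR3",(472,575),.076),
 ("ph_fl",(309,362),.056),("ph_fr",(500,372),.056),("st_fl",(319,268),.0655),("st_fr",(502,271),.0655),("st_bl",(326,68),.0715),("st_br",(508,74),.0715),
 ("barL",(365,81),.115),("barR",(480,87),.115),("flL",(358,64),.0875),("flR",(482,67),.0875),("noseL",(337,258),.0735),("noseR",(492,262),.0735)):
  print(n,pt((60+p[0]/2,p[1]/2),z,c).round(4))
E
python3 - <<'E'
import cv2
im=cv2.imread("pics/w1.png")
a=cv2.resize(im[20:145,210:330],None,fx=4.8,fy=4.8,interpolation=cv2.INTER_CUBIC)
cv2.imwrite("pics/w1s.png",a)
b=cv2.resize(im[170:300,200:340],None,fx=4.5,fy=4.5,interpolation=cv2.INTER_CUBIC)
cv2.imwrite("pics/w1p.png",b)
E
```

```text
pivot [0.6129 0.0365 0.0895]
post [0.6357 0.0788 0.1155]
screwL1 [0.5019 0.0219 0.076 ]
screwL2 [ 0.5006 -0.0235  0.076 ]
screwL3 [ 0.4982 -0.0982  0.076 ]
screwR2 [ 0.6125 -0.026   0.076 ]
screwR3 [ 0.61   -0.0961  0.076 ]
ph_fl [0.4873 0.0721 0.056 ]
ph_fr [0.6259 0.0646 0.056 ]
st_fl [0.4979 0.1406 0.0655]
st_fr [0.6234 0.1387 0.0655]
st_bl [0.5041 0.2785 0.0715]
st_br [0.6258 0.2751 0.0715]
barL [0.5331 0.2578 0.115 ]
barR [0.6012 0.2547 0.115 ]
flL [0.5268 0.2762 0.0875]
flR [0.6061 0.2749 0.0875]
noseL [0.5114 0.1478 0.0735]
noseR [0.6151 0.1453 0.0735]
```

View pics/w1p.png

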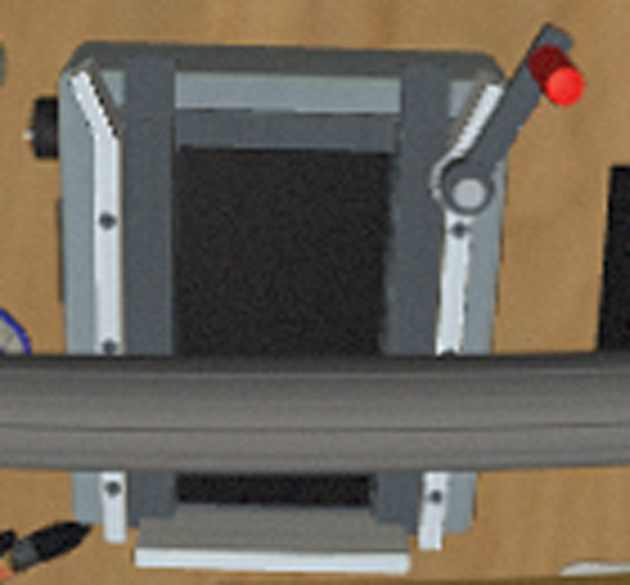

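View pics/w1s.png

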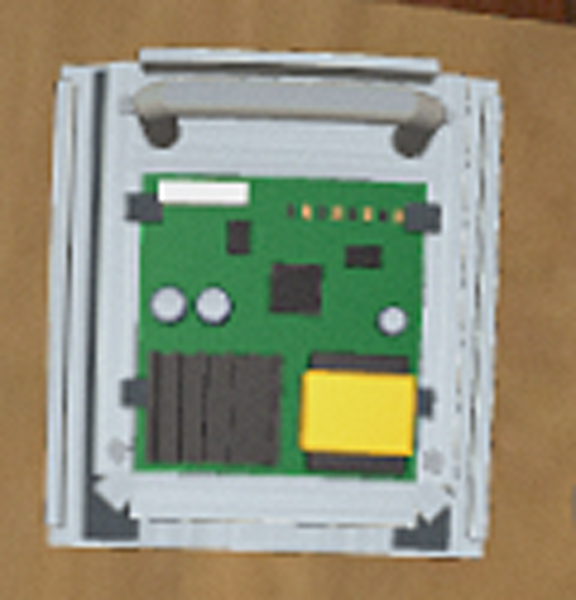

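```bash
python3 - <<'E'
from h import *
f=np.load("w1.npz");c=dict(intrinsics=f["K"],cam_to_world=f["T"])
P=lambda p,z:pt((200+p[0]/4.5,170+p[1]/4.5),z,c)
S=lambda p,z:pt((210+p[0]/4.8,20+p[1]/4.8),z,c)
for n,p,z in(("L1",(107,220),.076),("R1",(459,230),.076),("L2",(110,347),.076),("L3",(113,488),.076),("R3",(435,497),.076),("inL1",(118,180),.076),("inL2",(125,540),.076),("inR1",(442,240),.076),("inR2",(421,545),.076),("pivot",(468,192),.0895),("post",(565,86),.1155),("stopL",(138,548),.084),("stopR",(410,552),.084)): print(n,P(p,z).round(4))
print()
for n,p,z in(("fl",(48,545),.0655),("fr",(483,556),.0655),("bl",(62,68),.0715),("br",(498,82),.0715),("fenL1",(66,100),.0715),("fenL2",(52,525),.0715),("bar1",(180,94),.1205),("bar2",(290,98),.1205),("bar3",(400,103),.1205),("fl1",(140,54),.0875),("fl2",(438,66),.0875),("n1",(132,519),.0715),("n2",(413,527),.0715),("carL",(108,150),.0735),("carL2",(97,475),.0735),("carR",(458,150),.0735),("carR2",(450,490),.0735)): print(n,S(p,z).round(4))
E
```

```text
L1 [0.5015 0.0213 0.076 ]
R1 [0.6134 0.0178 0.076 ]
L2 [ 0.5005 -0.0237  0.076 ]
L3 [ 0.4987 -0.0789  0.076 ]
R3 [ 0.6103 -0.0826  0.076 ]
inL1 [0.5056 0.0348 0.076 ]
inL2 [ 0.5017 -0.101   0.076 ]
inR1 [0.608  0.0145 0.076 ]
inR2 [ 0.6064 -0.1031  0.076 ]
pivot [0.6136 0.0355 0.0895]
post [0.636  0.076  0.1155]
stopL [ 0.5072 -0.0988  0.084 ]
stopR [ 0.6017 -0.1004  0.084 ]

fl [0.4986 0.1413 0.0655]
fr [0.6229 0.1382 0.0655]
bl [0.504  0.2783 0.0715]
br [0.6255 0.275  0.0715]
fenL1 [0.5052 0.2686 0.0715]
fenL2 [0.5007 0.1474 0.0715]
bar1 [0.5392 0.2576 0.1205]
bar2 [0.5659 0.2564 0.1205]
bar3 [0.5926 0.2557 0.1205]
fl1 [0.527  0.2773 0.0875]
fl2 [0.6064 0.2746 0.0875]
n1 [0.5233 0.1487 0.0715]
n2 [0.6018 0.1466 0.0715]
carL [0.5172 0.2531 0.0735]
carL2 [0.5138 0.1613 0.0735]
carR [0.6136 0.2538 0.0735]
carR2 [0.6118 0.1573 0.0735]
```

```bash
cat >> h.py <<'E'
def Rg(psi):  # tool x = carrier x, closing along carrier y
    c,s=np.cos(psi),np.sin(psi); return np.array([[c,s,0],[s,-c,0],[0,0,-1.]])
PO=np.array([.556,-.0248]);PSI=-.029
def pw(x,y):  # preheater mm -> world xy
    c,s=np.cos(PSI),np.sin(PSI);return PO+np.array([[c,-s],[s,c]])@np.array([x,y])/1000
def fav(n=5):
    a=[]
    for _ in range(n): a.append(arm.current_force()); arm.sleep(.01)
    return np.mean(a,0)
E
python3 - <<'E'
from h import *
R=Rg(-.031)
arm.move_to([.566,.2565,.17],R)
arm.grip(.04)
arm.sleep(.2); print(arm.current_t(),fav(),arm.current_joint_positions())
arm.move_l([.566,.2565,.099],feed=.08)
arm.sleep(.2);print(fav(),arm.current_ee_pos())
c=arm.get_calibration("wrist");im=arm.snapshot("wrist");cv2.imwrite("pics/w2.png",im[:,:,::-1])
arm.grip(0.0);arm.sleep(.2)
print(arm.current_t(),fav(),arm.current_ee_pos(),arm.current_width(),arm.current_grasp_force())
E
```

```text
3.8417 [0.11468947 0.2642019  0.31477248] [ 1.88755939e+01  3.04461390e+01  8.06676558e+01 -6.43849907e-04
  6.88889069e+01  1.10651659e+02]
[ 0.04913724 -0.16158182  0.22505716] [0.56617487 0.25654653 0.0993898 ]
5.9917 [0.00214957 0.87888095 0.27036204] [0.56600786 0.2565219  0.09902651] 0.009165488066449472 29.999800622463226
```

View pics/w2.png

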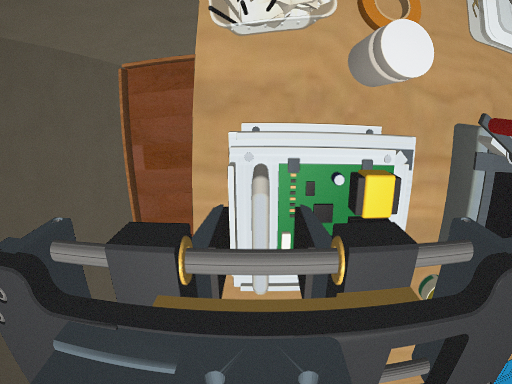

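Bar (262,230) sits between the fingers and the grip is good. Next I'll bear down step by step to find the arm's stiffness.

```bash
python3 - <<'E'
from h import *
p=arm.current_ee_pos(); z=.099
for dz in(.001,.002,.003,.004):
    arm.move_l([.566,.2565,z-dz],feed=.03);arm.sleep(.1)
    f=fav();print(arm.current_t(),dz,f.round(2),np.round(arm.current_ee_pos(),4))
    if f[2]>20:break
E
```

```text
6.425 0.001 [-4.5  -1.24 13.93] [0.5661 0.2565 0.0989]
6.8167 0.002 [-6.22 -2.39 24.76] [0.5664 0.2566 0.0986]
```

```bash
cat >> h.py <<'E'
def ph(xy): # world -> preheater mm
    c,s=np.cos(PSI),np.sin(PSI);return np.array([[c,s],[-s,c]])@(np.asarray(xy)[:2]-PO)*1000
E
python3 - <<'E'
from h import *
x0,y0=ph([.566,.2565]); print(x0,y0)
z=.097; y=y0
while y-109>64:
    step=8 if y-109>110 else 6
    y=max(y-step,109+64)
    a=np.clip((y0-y)/(y0-209),0,1); px=x0+(-.5-x0)*a
    arm.move_l([*pw(px,y),z],Rg(-.031+.002*a),feed=.05)
    f=fav(3); e=np.array(arm.current_ee_pos())
    print(f"{arm.current_t():.2f} nose {y-109:.1f} cmdz {z*1e3:.2f} f {f.round(1)} ph {ph(e).round(1)} z {e[2]*1e3:.2f}")
    if abs(f[1])>18 or abs(f[0])>18: print("stop");break
    if y-109>80: z+=np.clip((27-f[2])/13e3*-.7,-.0005,.0005)
E
```

```text
1.8392386842281307 281.47168099306623
7.15 nose 164.5 cmdz 97.00 f [-1.  -2.5 20.2] ph [  2.9 273.7] z 98.67
7.48 nose 156.5 cmdz 96.63 f [ 0.5 -1.3 23. ] ph [  3.2 265.9] z 98.65
7.82 nose 148.5 cmdz 96.42 f [ 0.5 -1.3 24.2] ph [  3.2 258. ] z 98.62
8.15 nose 140.5 cmdz 96.27 f [ 0.4  0.  26.3] ph [  3.1 250. ] z 98.63
8.48 nose 132.5 cmdz 96.23 f [ 0.7 -0.7 27.3] ph [  2.9 242. ] z 98.62
8.82 nose 124.5 cmdz 96.24 f [ 0.7 -0.4 27.2] ph [  2.7 234. ] z 98.65
9.15 nose 116.5 cmdz 96.25 f [ 0.2 -0.9 27.9] ph [  2.4 226. ] z 98.63
9.48 nose 108.5 cmdz 96.30 f [ 0.3 -0.8 27.5] ph [  2.1 217.9] z 98.62
9.78 nose 102.5 cmdz 96.33 f [-0.  -0.2 27.3] ph [  1.9 212. ] z 98.62
10.07 nose 96.5 cmdz 96.34 f [ 0.2  0.7 27. ] ph [  1.8 205.9] z 98.64
10.36 nose 90.5 cmdz 96.34 f [ 0.7  0.2 26.4] ph [  1.8 200. ] z 98.62
10.65 nose 84.5 cmdz 96.31 f [ 0.9  1.  27.3] ph [  1.9 194.1] z 98.62
10.94 nose 78.5 cmdz 96.32 f [ 0.9  4.  28.2] ph [  2.1 188.3] z 98.79
11.23 nose 72.5 cmdz 96.32 f [ 0.8  1.7 26. ] ph [  1.9 182. ] z 98.55
11.53 nose 66.5 cmdz 96.32 f [ 0.3 -0.3 25.3] ph [  1.7 175.7] z 98.39
11.80 nose 64.0 cmdz 96.32 f [ 0.4  2.6 24.2] ph [  1.7 173.6] z 98.35
```

```bash
python3 - <<'E'
from h import *
z=.09632; y=173.; zt=.0972
while y-109>-12:
    y=max(y-7,109-12); z=min(z+.0003,zt)
    arm.move_l([*pw(-.5,y),z],Rg(-.029),feed=.05)
    f=fav(3); e=np.array(arm.current_ee_pos())
    print(f"{arm.current_t():.2f} nose {y-109:.1f} cmdz {z*1e3:.2f} f {f.round(1)} ph {ph(e).round(1)} z {e[2]*1e3:.2f} tq {np.round(arm.current_torque(),2)}")
    if abs(f[1])>15 or abs(f[0])>12: print("stop");break
    if y-109<10: zt+=np.clip((f[2]-2)/13e3*.5,-.0003,.0003); z=zt
E
```

```text
12.12 nose 57.0 cmdz 96.62 f [ 0.6 -2.2 21. ] ph [  1.3 166. ] z 98.29 tq [-0.31  0.12  0.02]
12.43 nose 50.0 cmdz 96.92 f [-0.1 -3.3 16.7] ph [  0.8 158.8] z 98.23 tq [-0.5   0.11  0.06]
12.75 nose 43.0 cmdz 97.20 f [-0.5 -3.5 12.8] ph [  0.5 151.6] z 98.15 tq [-0.67  0.09  0.05]
13.07 nose 36.0 cmdz 97.20 f [-0.1 -3.5 11.6] ph [  0.5 144.6] z 98.13 tq [-0.58  0.05  0.04]
13.38 nose 29.0 cmdz 97.20 f [ 0.7 -1.6 -2.1] ph [ -0.6 137.8] z 97.00 tq [-0.31 -0.11  0.05]
13.70 nose 22.0 cmdz 97.20 f [-0.2 -1.2 -2.3] ph [ -0.7 130.7] z 97.05 tq [-0.28  0.08 -0.05]
14.02 nose 15.0 cmdz 97.20 f [-0.8 -1.1 -2.8] ph [ -0.5 123.6] z 97.17 tq [-0.31  0.09  0.02]
14.33 nose 8.0 cmdz 97.20 f [-0.2 -1.1 -2.6] ph [ -0.5 116.6] z 97.16 tq [-0.28  0.04 -0.02]
14.65 nose 1.0 cmdz 97.02 f [-0.1 -1.5 -2.2] ph [ -0.5 109.6] z 96.99 tq [-0.35  0.01  0.02]
14.97 nose -6.0 cmdz 96.86 f [ 0.5 -2.2  0. ] ph [ -0.4 102.6] z 96.95 tq [-0.42  0.07  0.03]
15.26 nose -12.0 cmdz 96.79 f [ 0.2 -2.4  2.5] ph [-0.4 96.6] z 96.90 tq [-0.57  0.08  0.02]
```

```bash
python3 - <<'E'
from h import *
z=.09675; y=97.; px=-.5; z0=z
while True:
    n=y-109
    y-=4 if n>-66 else .6; px=max(px-.15,-1.3)
    arm.move_l([*pw(px,y),z],Rg(-.029),feed=.03 if n>-66 else .012)
    f=fav(3); e=np.array(arm.current_ee_pos())
    print(f"{arm.current_t():.2f} nose {y-109:.1f} cmdz {z*1e3:.2f} f {f.round(1)} ph {ph(e).round(1)} z {e[2]*1e3:.2f} w {arm.current_width()*1e3:.1f}")
    if f[1]>(9 if n<-66 else 16) or abs(f[0])>12 or y-109<-82: print("stop");break
    z=np.clip(z+np.clip((f[2]-3)/13e3*.5,-.0002,.0002),z0-.0006,z0+.0006)
E
```

```text
15.57 nose -16.0 cmdz 96.75 f [-0.1 -2.2  5.8] ph [-0.5 92.8] z 96.88 w 9.4
15.88 nose -20.0 cmdz 96.86 f [-0.5 -2.5  5.2] ph [-0.8 88.7] z 96.89 w 9.2
16.18 nose -24.0 cmdz 96.94 f [-0.7 -2.6  4.3] ph [-1.  84.6] z 96.93 w 9.5
16.49 nose -28.0 cmdz 96.99 f [-0.2 -2.9  2.4] ph [-1.2 80.7] z 96.93 w 9.2
16.80 nose -32.0 cmdz 96.97 f [-0.3 -2.4  2.2] ph [-1.3 76.7] z 96.94 w 8.9
17.11 nose -36.0 cmdz 96.94 f [-0.1 -1.9  2.9] ph [-1.3 72.7] z 96.93 w 9.5
17.42 nose -40.0 cmdz 96.93 f [-0.  -2.7  2.6] ph [-1.3 68.7] z 96.93 w 9.2
17.73 nose -44.0 cmdz 96.92 f [-0.8 -2.2  2.7] ph [-1.3 64.7] z 96.93 w 9.3
18.03 nose -48.0 cmdz 96.91 f [-0.8 -2.5  3. ] ph [-1.3 60.7] z 96.93 w 9.1
18.34 nose -52.0 cmdz 96.91 f [ 0.2 -2.8  3.3] ph [-1.3 56.7] z 96.93 w 9.0
18.65 nose -56.0 cmdz 96.92 f [-0.5 -2.8  3.7] ph [-1.3 52.7] z 96.94 w 9.4
18.96 nose -60.0 cmdz 96.95 f [-0.2 -2.   3.2] ph [-1.3 48.7] z 96.95 w 9.1
19.27 nose -64.0 cmdz 96.95 f [-0.1 -2.7  2.9] ph [-1.3 44.7] z 96.92 w 9.1
19.57 nose -68.0 cmdz 96.95 f [ 0.2 -2.4  1.5] ph [-1.3 40.7] z 96.94 w 9.1
19.85 nose -68.6 cmdz 96.89 f [0.1 0
[... 165 characters left out ...]
1.3 39.2] z 96.94 w 9.1
20.68 nose -70.4 cmdz 96.93 f [-0.1  1.8  2.8] ph [-1.3 38.5] z 96.91 w 9.1
20.95 nose -71.0 cmdz 96.92 f [-0.2  1.4  3. ] ph [-1.3 38. ] z 96.92 w 8.8
21.23 nose -71.6 cmdz 96.92 f [-0.   1.8  3.3] ph [-1.3 37.3] z 96.92 w 8.6
21.50 nose -72.2 cmdz 96.93 f [-0.3  1.4  3.1] ph [-1.3 36.7] z 96.96 w 9.3
21.77 nose -72.8 cmdz 96.94 f [0.3 1.8 2.8] ph [-1.3 36.2] z 96.93 w 9.2
22.05 nose -73.4 cmdz 96.93 f [0.2 1.2 2.9] ph [-1.3 35.6] z 96.93 w 9.4
22.32 nose -74.0 cmdz 96.92 f [-0.1  1.9  2.8] ph [-1.3 34.9] z 96.93 w 9.5
22.60 nose -74.6 cmdz 96.91 f [0.2 3.5 3.3] ph [-1.3 34.4] z 96.92 w 9.5
22.88 nose -75.2 cmdz 96.93 f [0.8 9.4 2.9] ph [-1.2 34.4] z 96.95 w 9.5
stop
```

```bash
python3 - <<'E'
from h import *
y=109-75.2
for dy in (.3,.2,.2):
    y-=dy
    arm.move_l([*pw(-1.3,y),.09693],Rg(-.029),feed=.012);arm.sleep(.1)
    f=fav();print(y-109,f.round(1),ph(arm.current_ee_pos()).round(2))
    if f[1]>13:break
arm.sleep(.3);print(fav().round(1))
y+=.6;arm.move_l([*pw(-1.3,y),.09693],Rg(-.029),feed=.012)
print(fav().round(1))
arm.grip(.034);arm.sleep(.1);print(fav().round(1),ph(arm.current_ee_pos()).round(2))
arm.move_l([*pw(-1.3,34.2),.175],feed=.1)
R=np.array([[0,1,0],[1,0,0],[0,0,-1.]])
arm.move_to([*pw(60,85),.21],R); arm.sleep(.2)
c=arm.get_calibration("wrist");im=arm.snapshot("wrist")
np.savez("w3.npz",K=c["intrinsics"],T=c["cam_to_world"]); cv2.imwrite("pics/w3.png",im[:,:,::-1])
im=arm.snapshot("side");cv2.imwrite("pics/s3.png",im[100:330,100:420,::-1])
print(arm.current_t(),arm.current_joint_positions())
E
```

```text
-75.5 [ 0.9 11.4  3.7] [-1.19 34.35]
-75.7 [ 1.4 13.3  4.3] [-1.21 34.32]
[ 1.3 13.1  4. ]
[1.1 7.6 3. ]
[ 0.1 -0.1  0. ] [-1.33 33.86]
27.6417 [-1.14456451e-01  2.81709503e+01  7.79568978e+01 -1.98521621e-03
  7.38736594e+01 -9.31183979e-02]
```

View pics/w3.png

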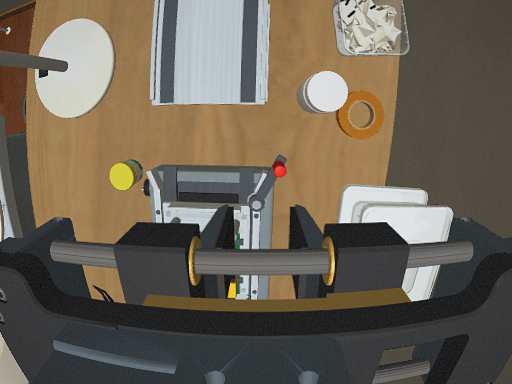

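View pics/s3.png

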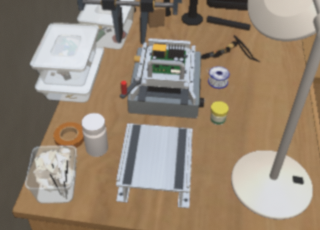

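Home pressed to 13 N; the carrier sits between the guides and the bystanders haven't moved. Keeper post top is at (280,171). Now pinch it and swing the keeper shut.

```bash
python3 - <<'E'
from h import *
f=np.load("w3.npz");c=dict(intrinsics=f["K"],cam_to_world=f["T"])
im=cv2.imread("pics/w3.png").astype(int);m=(im[:,:,2]>200)&(im[:,:,1]<70)&(im[:,:,0]<70)
ys,xs=np.nonzero(m);px=(xs.mean(),ys.mean());p=pt(px,.1155,c);print(px,m.sum(),p)
p=np.array([(p[0]+.636)/2,(p[1]+.076)/2]);print(p)
R=np.array([[0,1,0],[1,0,0],[0,0,-1.]])
arm.grip(.055)
arm.move_to([*p,.16],R);arm.move_l([*p,.093],feed=.08)
arm.sleep(.1);print(fav().round(1));arm.grip(0.0);arm.sleep(.2)
print(arm.current_t(),fav().round(2),np.round(arm.current_ee_pos(),4),arm.current_width(),arm.current_grasp_force())
E
```

```text
(np.float64(280.06024096385545), np.float64(171.57831325301206)) 83 [0.63578637 0.07591799 0.1155    ]
[0.63589318 0.075959  ]
[ 0.  -0.   0.1]
30.5667 [-0.34 -0.72 -0.31] [0.6359 0.076  0.093 ] 0.011007331990969448 30.00006526708603
```

```bash
python3 - <<'E'
from h import *
pv=np.array([.6136,.0355]);p=np.array([.6359,.076]);d=p-pv;r=np.hypot(*d);th=np.arctan2(d[1],d[0])
end=np.pi-.029; print(r,th)
ts=list(np.linspace(th,end,14)[1:])+[end+.03,end+.06,end+.09]
off=np.zeros(2)
for t in ts:
    q=pv+r*np.array([np.cos(t),np.sin(t)])+off
    arm.move_l([*q,.093],feed=.05 if t<end-.2 else .02)
    f=fav(3);e=np.array(arm.current_ee_pos());de=e[:2]-pv
    u=np.array([np.cos(t),np.sin(t)]);fr=f[:2]@u;ft=f[:2]@np.array([-u[1],u[0]])
    print(f"{arm.current_t():.2f} th {t:.3f} q {np.pi-.029-np.arctan2(de[1],de[0]):.3f} rad {fr:.1f} tan {ft:.1f} fz {f[2]:.1f} r {np.hypot(*de)*1e3:.1f} w {arm.current_width()*1e3:.1f}")
    if np.hypot(*f[:2])>22: print("stop");break
    if t>=end-.1 and ft<-7: print("felt stop");break
E
```

```text
0.04623353761069987 1.0674793169827512
30.93 th 1.225 q 1.892 rad 4.5 tan -2.9 fz -3.0 r 46.7 w 11.1
31.24 th 1.382 q 1.742 rad 7.6 tan -4.2 fz -3.0 r 47.1 w 10.9
31.56 th 1.539 q 1.583 rad 5.6 tan -3.8 fz -0.8 r 46.8 w 11.0
31.88 th 1.697 q 1.426 rad 4.0 tan -3.4 fz 0.0 r 46.6 w 11.2
32.19 th 1.854 q 1.270 rad 3.2 tan -3.8 fz 2.3 r 46.3 w 11.2
32.51 th 2.011 q 1.108 rad -0.1 tan -2.0 fz 5.9 r 46.0 w 10.9
32.83 th 2.169 q 0.952 rad -0.7 tan -1.9 fz 6.3 r 45.9 w 10.9
33.14 th 2.326 q 0.794 rad -0.8 tan -2.1 fz 6.4 r 45.8 w 11.2
33.46 th 2.483 q 0.639 rad -1.2 tan -3.6 fz 6.2 r 45.6 w 11.1
33.77 th 2.641 q 0.478 rad -3.0 tan -2.4 fz 6.0 r 45.4 w 11.1
34.09 th 2.798 q 0.314 rad -2.7 tan -0.4 fz 5.7 r 45.4 w 10.8
34.63 th 2.955 q 0.160 rad -1.8 tan -1.4 fz 6.8 r 45.7 w 11.7
35.17 th 3.113 q 0.005 rad -0.1 tan -3.2 fz 8.8 r 46.3 w 10.7
35.45 th 3.143 q -0.027 rad 0.5 tan -2.4 fz 9.4 r 46.4 w 11.2
35.73 th 3.173 q 6.226 rad 1.2 tan -2.1 fz 9.5 r 46.5 w 11.1
36.00 th 3.203 q 6.199 rad 2.3 tan -3.7 fz 11.0 r 46.6 w 11.1
```

```bash
python3 - <<'E'
from h import *
print(np.round(arm.current_ee_pos(),4),ph(arm.current_ee_pos()).round(1))
p=arm.current_ee_pos()
arm.grip(.03);arm.sleep(.1);print(fav().round(1))
arm.move_l([p[0],p[1],.17],feed=.1)
arm.move_to([p[0],p[1]-.03,.26],arm.current_tool_rot());arm.sleep(.2)
c=arm.get_calibration("wrist");im=arm.snapshot("wrist")
np.savez("w4.npz",K=c["intrinsics"],T=c["cam_to_world"])
m=(im[:,:,0]>190)&(im[:,:,1]<70)&(im[:,:,2]<70);ys,xs=np.nonzero(m);px=(xs.mean(),ys.mean());q=pt(px,.1155,c);print(px,q,ph(q))
a=im[100:260,150:350,::-1];cv2.imwrite("pics/w4.png",cv2.resize(a,None,fx=3.5,fy=3.5,interpolation=cv2.INTER_CUBIC))
print(arm.current_t())
E
```

```text
[0.567  0.0329 0.0932] [ 9.4 58. ]
[ 0.3 -0.  -0.1]
(np.float64(262.7076923076923), np.float64(146.09230769230768)) [0.56761719 0.03848533 0.1155    ] [ 9.77728387 63.59556823]
38.2667
```

View pics/w4.png

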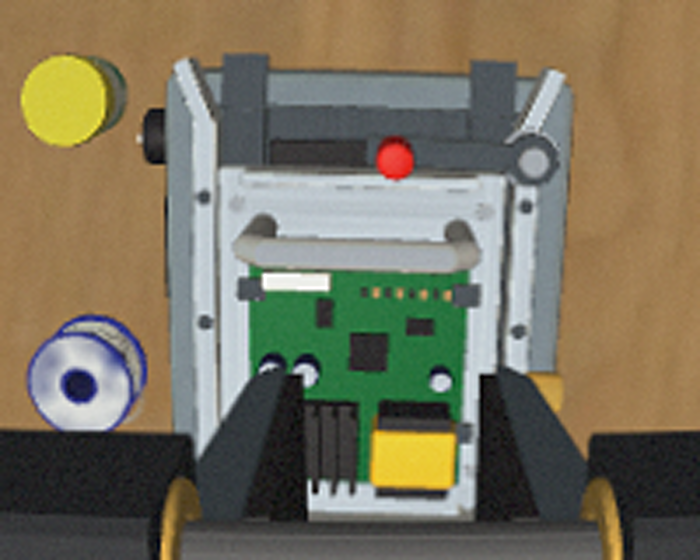

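The keeper bar lies across behind the flange, with the post at crop (395,158) and pivot (535,160). It looks nearly or fully shut. I'll confirm by pushing the post from behind with closed fingers until it stops.

```bash
python3 - <<'E'
from h import *
R=arm.current_tool_rot()
f=np.load("w4.npz");c=dict(intrinsics=f["K"],cam_to_world=f["T"]);print("pivot",ph(pt((150+535/3.5,100+160/3.5),.0895,c)))
arm.move_to([*pw(9.5,97),.17],R);arm.grip(0.0)
arm.move_l([*pw(9.5,97),.095],feed=.1);arm.sleep(.1);f0=fav();print(f0)
y=92.
arm.move_l([*pw(9.5,y),.095],feed=.05)
while y>74:
    y-=.8;arm.move_l([*pw(9.5,y),.095],feed=.02)
    f=fav(3)-f0;print(f"{y:.1f} {ph(arm.current_ee_pos())[1]:.2f} {f.round(1)}")
    if f[1]>5:break
print(arm.current_t())
arm.move_l([*pw(9.5,97),.095],feed=.08)
arm.move_l([*pw(9.5,97),.17],feed=.1)
p=arm.current_ee_pos();arm.move_to([p[0],p[1]-.065,.26],R);arm.sleep(.2)
c=arm.get_calibration("wrist");im=arm.snapshot("wrist")
m=(im[:,:,0]>190)&(im[:,:,1]<70)&(im[:,:,2]<70);ys,xs=np.nonzero(m);px=(xs.mean(),ys.mean());print(px,ph(pt(px,.1155,c)))
a=im[100:260,150:350,::-1];cv2.imwrite("pics/w5.png",cv2.resize(a,None,fx=3.5,fy=3.5,interpolation=cv2.INTER_CUBIC))
print(arm.current_t())
E
```

```text
pivot [56.33977943 62.63787993]
[-0.11621063 -0.24148921  0.13253179]
91.2 91.21 [-0.3  0.7 -0.6]
90.4 90.43 [-0.1  0.3  0.2]
89.6 89.58 [ 0.1  0.1 -0.6]
88.8 88.76 [-0.1 -0.1 -0.1]
88.0 87.98 [ 0.1  0.3 -0.7]
87.2 87.19 [-0.3 -0.1 -0.1]
86.4 86.39 [ 0.1  0.7 -0.5]
85.6 85.59 [ 0.   0.3 -0.1]
84.8 84.92 [-0.4  2.8  0.1]
84.0 84.47 [-0.3  7.5  0.5]
43.4333
(np.float64(261.8939393939394), np.float64(151.24242424242425)) [ 9.6256605  62.25270647]
45.4167
```

View pics/w5.png

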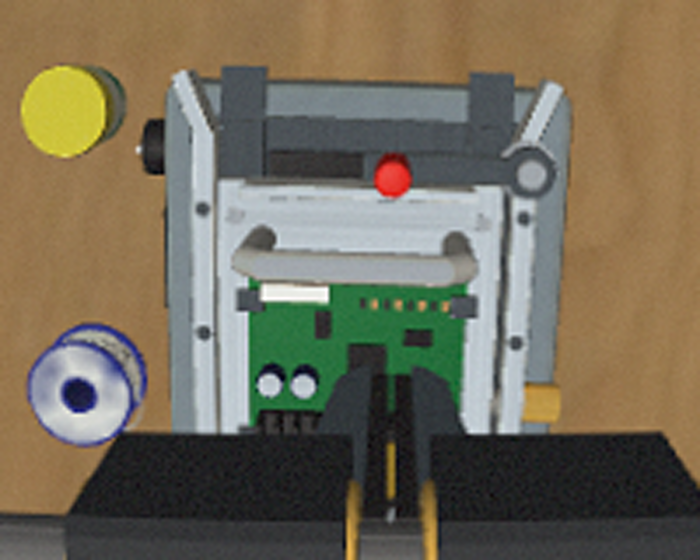

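The post stands at (393,175), level with the pivot at (531,173). It hit a rigid stop at about 7 N, which is the shut position. The carrier is home and the robot is clear of everything.

```bash
python3 -c "
from rig import arm
arm.sign_off();print(arm.current_t())"
```

```text
the job is handed in; nothing more can be done
the job is handed in; nothing more can be done
```

The carrier is home, pressed against the back stop at about 13 N, the keeper is shut against its stop behind the tail, the bystanders were not touched, and the job was handed in at about 45 s.

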